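# Cycle the pull-knob of the bench vacuum unit

### The arm

A 6-joint arm with a two-finger parallel gripper is mounted at the origin on a cart in front of the work surface, level with it; the furniture and walls round the work are solid. World frame = base frame: x ahead of the robot, y to its left, z up, the work surface at z = 0. Lengths are in mm, angles in rad, forces in N, time in s.
With the tool pointing down it reaches from about 400 to 925 mm from the base axis. Payload 12.5 kg.
Tool frame: the origin (TCP) lies on the centre line of the jaws, within the pads' length; the fingertips stand 19 mm ahead of it and the grasp point (between the pads) is the TCP; y points along the fingers, x is the direction in which the jaws open and shut, and the axes are right-handed (so a half turn about y gives the same grasp; the last joint's range is limited). The gripper opens to 95 mm and grips with 3 to 60 N. Pads are 20 mm wide; open, the fingers measure 119 mm over their backs; the gripper's body (75 mm by 180 mm) begins 59 mm behind the grasp point.
Start: joints at [-1.448, 0.491, 1.559, -0, 1.092, -0.106], TCP at [141.777, -608.723, 233.661] pointing down, gripper open.
Joint ranges: [-3.1, 3.1], [-0.84, 2.19], [0.05, 2.79], [-1.13, 4.28], [0.06, 2.93], [-2.69, 2.69]. Speed limits (rad/s): [2.22, 2.22, 2.79, 3.14, 3.14, 3.14].

### API

Orientations are given as [roll, pitch, yaw] about the fixed x, y, z axes, in that order (R = Rz(yaw) Ry(pitch) Rx(roll)).
In Python, from cell import env gives the robot as it stands. The module is installed in compiled form; this text tells all that it offers.
- The arm moves only by the tool move_arm, never from a script. Its argument "rows" is a list of rows, each an object of numbers: "tx", "ty", "tz": the shift along the tool's x, y, z in cm; "rx", "ry", "rz": the turn, a rotation vector about the tool's x, y, z in rad; "grip": the opening in per cent of the stroke, from 0 (shut) to 100 (fully open). In form: [{"tx": .., "ty": .., "tz": .., "rx": .., "ry": .., "rz": .., "grip": ..}, ...]. A call has 1 to 10 rows; each row shifts and turns the commanded pose from where the row before left it, along the tool's axes as they then stand; what a row does not reach is not made up. A row lasts 1/12 s, in which the tool goes at most 41.7 mm and 7.16 degrees, less where a joint would pass 70% of its speed; a pose out of reach is approached as far as the arm can. A call is refused whole if a number of a shift passes 4.17 or a number of a turn 0.125, either way. A call with a gripper value outside its range is refused whole. The fingers move at their own pace and stop on an object; the grip force is fixed at half the most. Time passes only in rows, so rows that do not move let the fingers close. It gives the time, the measured TCP pose, the force and the opening at its end, in the units of the state.
- env.state(): the state, without advancing time (a new reading comes with each control period).
- env.read_camera(name): name is "scene" or "top" or "wrist"; returns (picture, depth): 480x640x3 uint8, blue, green, red; 480x640 float32, mm along the optical axis (not along the pixel's ray), 0 where there is no reading.
- env.calibration(name): a dict with "vertical_fov" (degrees; the focal length in pixels is half the picture's height over the tangent of half this angle, whatever the lens; pixels are square), "cx", "cy" (the principal point, pixels), "eye" and "rotation" of the camera in the world. Camera axes: x right, y up, looking along -z (the intrinsics and any distortion apply to the point x, -y, -z); pixel columns grow to the right and rows downward; lengths in mm; the calibration is good to about 2 mm. A picture is of the moment at which its call begins: read the wrist's pose just before it. calibration takes no time and is no camera call; for the wrist camera it gives the pose at the moment of the call.
- env.job_done(): hands the job in, once; it reports no verdict.
The state is a dict: "t": time; "joints": joint angles; "qvel": joint speeds; "tau": joint torques, N m; "eef_pos": TCP position; "tcp_rot": TCP orientation; "ft_force": force on the tool from outside, world axes, zero at the start; "moment": the same for the moment, N m; "opening": opening from 0.0 (shut) to 1.0 (fully open).
Only numpy, scipy, OpenCV 4.12 (cv2) and the standard library are available. Lean on these libraries where they do the work, as an engineer would, in place of code of your own. Each camera call takes 0.05 s, during which the arm holds its last target.

### The job

Try the vacuum switch on the grey vacuum unit: pull the wide round knob in the middle of its top panel straight up until it snaps out, and let go so that it stands out by itself, untouched, for a second. Then push it straight back down until it is fully home, and let go. Leave the slim knob at the other end from the gauge alone.

Things in the scene. Friction and masses are not known exactly. Their poses are not given: they have to be found in the camera images.
- vacuum_unit: Low grey box with aluminium top panel, 110 (x) x 220 (y) x 60 mm high, fixed to the bench. Origin: centre of its underside; z up, y along its length; vent slots on the -x face. On the panel at x = 0: round gauge (54 mm across, 13 mm high) at y = +75 mm, wide vacuum pull-knob at y = 0, slim pull-knob at y = -80 mm. The panel is clear beside the wide knob in x: close the fingers along x.
- vacuum_knob (a joint): Travel of the wide vacuum pull-knob straight up, in m: 0 = fully home, 0.022 = fully out at its detent, a hard stop. Sprung over a hump at mid-travel (0.011): it takes about 6 N to move it off either end; past the middle it snaps on to the other end by itself; it stays at either end when let go.
- vacuum_knob_top (a point): Centre of the flat top of the wide vacuum knob; moves with it. The knob is a black upright cylinder, 30 mm diameter, on a 10 mm steel stem; its cap reaches 23 mm down from this point, with a straight side from 3 to 19 mm below it. Home, this point is 35 mm above the panel (95 mm above the bench); out, 57 mm above the panel.
- vent_knob (a joint): Travel of the slim pull-knob straight up, in m: 0 = home, as it starts and must stay; 0.015 = out. Black, 14 mm diameter, its top 28 mm above the panel; stiff (3 N).

How it is judged (in metres and radians):
On the way:
1. the wide knob stands out at its detent (18 mm or more) by itself, with the robot not touching the unit, for half a second (value of joint vacuum_knob above 0.018 m and contact force between each of the fingers, the arm and vacuum_unit below 0.1 N), for 0.5 s.
At the end, for the whole second after the job is handed in: the wide vacuum knob is fully home again (within 3 mm), and the slim knob is still home (within 4 mm) (value of joint vacuum_knob below 0.003 m and value of joint vent_knob below 0.004 m); the robot touches nothing.
It fails at once if the slim knob is pulled out by more than 4 mm (value of joint vent_knob above 0.004 m).
It also fails if it takes over 35 s, if anything falls off the work surface, if the arm or the gripper's body presses on something with over 40 N, if the wrist force passes 120 N, or if a joint passes its speed limit or range.

## Working session

There is one attempt and no reset: what is moved stays moved. The work goes in short steps, Python scripts to look and compute and a tool call to move; the robot and the scene stay as the last step left them, time stands still between calls to the robot, and variables do not carry over. Pictures are saved under pics/ and viewed, and the job is handed in when it is done.

Besides the shell and the picture viewer there is one more tool, called after ">>>" as a command line: name --argument value ..., lists and objects as JSON in quotes. move_arm: Moves the arm, as the interface text tells. Its arguments: {"type":"object","properties":{"rows":{"type":"array"}},"required":["rows"]}

```bash
mkdir -p pics
python3 - <<'E'
from cell import env
import cv2,pickle
s=env.state();print(s)
d={}
for n in("scene","top"):
    p,z=env.read_camera(n);c=env.calibration(n);print(n,c);d[n]=(p,z,c);cv2.imwrite(f"pics/{n}0.png",p)
pickle.dump(d,open("d0.pkl","wb"))
E
```

```text
{'t': 0.0, 'joints': array([-1.44761275e+00,  4.91560578e-01,  1.55946707e+00,  1.85437435e-05,
        1.09168723e+00, -1.05579785e-01]), 'qvel': array([-1.27177211e-04, -1.27487156e-03,  5.97337700e-05, -9.25192272e-04,
       -9.79477119e-04,  5.31750926e-04]), 'tau': array([-2.61935102e-04, -6.12633276e+01, -2.58179355e+01,  6.92469534e-02,
        4.81931702e-02, -9.19216541e-05]), 'eef_pos': array([ 141.74367779, -608.48103419,  233.05503494]), 'tcp_rot': array([-1.57066171e+00,  1.11423735e-03, -1.34204144e+00]), 'ft_force': array([-0.40398266,  0.02887432,  0.86624552]), 'moment': array([ 0.02766334,  0.02588667, -0.00318892]), 'opening': 0.9981746967890626}
scene {'vertical_fov': 43.61897115714404, 'cx': 321.3545274074604, 'cy': 227.00902405946678, 'eye': array([324.9543598 , 570.19764564, 981.63768276]), 'rotation': array([ 0.66612721, -0.0115826 , -2.73178187])}
top {'vertical_fov': 44.28019584488245, 'cx': 327.6029686243506, 'cy': 235.29581757735357, 'eye': array([ 436.16610777,  -87.82867028, 1044.12298611]), 'rotation': array([ 0.18409867,  0.02983224, -1.58912377])}
```

View pics/scene0.png

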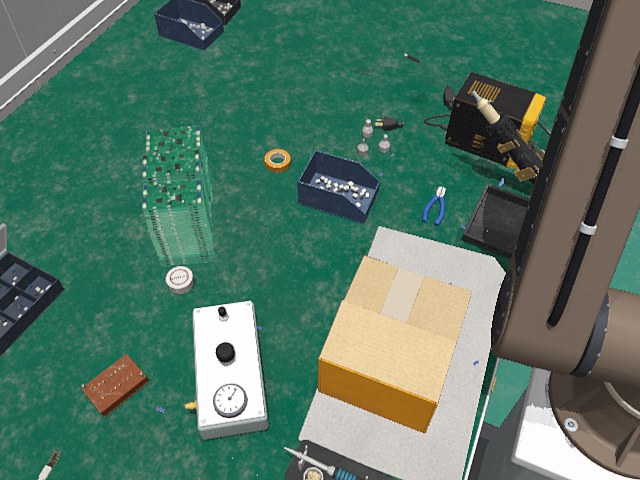

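View pics/top0.png

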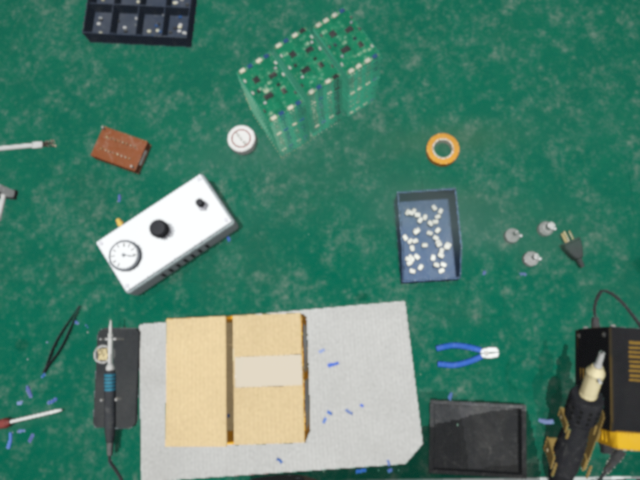

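The top view shows the unit, with the gauge at about (124,255), the wide knob at (160,229) and the slim knob at (201,203). In the scene view they are at (230,400), (225,352) and (222,312). Next I'll locate them precisely.

```bash
cat > h.py <<'E'
import numpy as np, cv2, pickle
from scipy.spatial.transform import Rotation as Ro
def R(c): return Ro.from_euler('xyz',c['rotation']).as_matrix()
def ray(c,u,v):
    f=240/np.tan(np.radians(c['vertical_fov'])/2)
    d=R(c)@np.array([(u-c['cx'])/f,-(v-c['cy'])/f,-1]);return np.array(c['eye']),d
def onz(c,u,v,z):
    e,d=ray(c,u,v);return e+d*(z-e[2])/d[2]
def dep(c,u,v,z): e,d=ray(c,u,v);return e+d*z
def blobs(p,roi,th=70):
    x0,y0,x1,y1=roi
    m=(p[y0:y1,x0:x1].max(2)<th).astype(np.uint8)
    n,l,st,ce=cv2.connectedComponentsWithStats(m)
    return [(st[i],ce[i]+[x0,y0]) for i in range(1,n) if st[i][4]>15]
def tri(a,b):
    (e1,d1),(e2,d2)=a,b
    A=np.stack([d1,-d2],1);s=np.linalg.lstsq(A,e2-e1,rcond=None)[0]
    p,q=e1+d1*s[0],e2+d2*s[1];return (p+q)/2,np.linalg.norm(p-q)
E
python3 - <<'E'
from h import *
np.set_printoptions(precision=1,suppress=True)
d=pickle.load(open("d0.pkl","rb"))
for n,roi in(("top",(145,190,215,245)),("scene",(205,300,245,372))):
    p,z,c=d[n]
    for s,ce in blobs(p,roi):
        u,v=ce;print(n,s,ce,onz(c,u,v,95),onz(c,u,v,88),dep(c,u,v,z[int(v),int(u)]))
    x0,y0=(90,160) if n=="top" else (180,290)
    cv2.imwrite(f"pics/{n}0z.png",cv2.resize(p[y0:y0+150,x0:x0+160],None,fx=5,fy=4 if 0 else 5,interpolation=cv2.INTER_CUBIC)[:600])
E
```

```text
top [10 33 14 14 78] [163.4 231.2] [626.9 208.7  95. ] [628.3 210.8  88. ] [626.9 208.7  94.7]
scene [13  7  8 10 59] [221.7 311.2] [674.9 161.3  95. ] [677.7 158.1  88. ] [677.5 158.4  88.6]
scene [ 11  43  19  20 290] [224.9 352.1] [633.1 225.5  95. ] [635.5 222.8  88. ] [633.  225.6  95.2]
```

View pics/top0z.png

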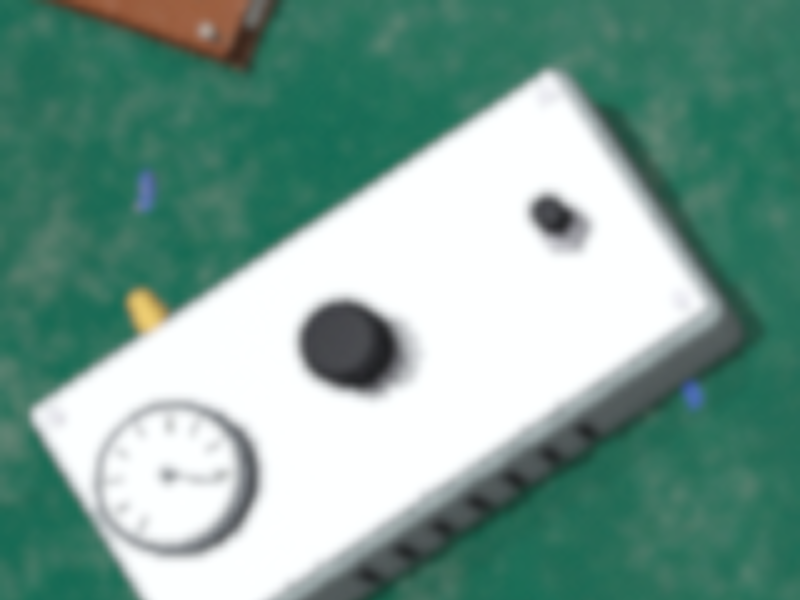

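View pics/scene0z.png

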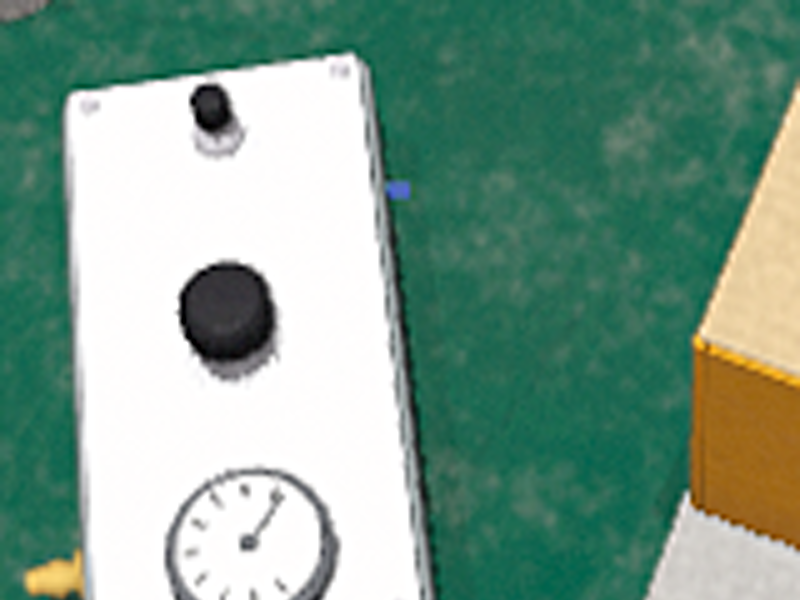

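Run:
```python
from h import *
np.set_printoptions(precision=1,suppress=True)
d=pickle.load(open("d0.pkl","rb"))
cs,ct=d["scene"][2],d["top"][2]
for n,t,s,z in(("wide",(158.2,227.6),(225.4,350.4),95),("slim",(199.8,202.6),(222,309),88),("gauge",(124,254.5),(229.7,399.2),73)):
    print(n,onz(ct,*t,z),onz(cs,*s,z),tri(ray(ct,*t),ray(cs,*s)))
# panel corners via white mask
for n,c,roi in(("top",ct,(90,165,245,300)),("scene",cs,(185,295,275,445))):
    x0,y0,x1,y1=roi;p=d[n][0][y0:y1,x0:x1]
    m=(p.min(2)>170).astype(np.uint8);k=max(cv2.findContours(m,0,2)[0],key=cv2.contourArea)
    r=cv2.minAreaRect(k);b=cv2.boxPoints(r)+[x0,y0]
    P=np.array([onz(c,u,v,60) for u,v in b]);print(n,b.round(1).tolist(),P[:,:2],P.mean(0))
    pts=np.array([onz(c,u+x0,v+y0,60)[:2] for u,v in k[:,0]],np.float32);rr=cv2.minAreaRect(pts);print(rr)
```

```text
wide [633.1 217.6  95. ] [633.8 222.5  95. ] (array([635.3, 219.9,  88.5]), np.float64(1.5694288867812705))
slim [675.7 150.9  88. ] [679.4 154.2  88. ] (array([678.7, 152.3,  84.3]), np.float64(4.099619050284104))
gauge [592.9 281.1  73. ] [594.3 284.7  73. ] (array([594.7, 283.1,  68.4]), np.float64(2.0472265864615284))
top [[93.9, 242.4], [200.9, 172.5], [233.2, 221.9], [126.2, 291.8]] [[617.1 339.2]
 [736.7 157.2]
 [647.2  99.6]
 [531.2 279.5]] [633.1 218.9  60. ]
((633.4395751953125, 218.73919677734375), (105.12081146240234, 214.5950164794922), 33.338932037353516)
scene [[185.2, 307.4], [252.6, 300.2], [265.7, 422.2], [198.3, 429.4]] [[751.3 164.5]
 [649.6 103.3]
 [529.1 290.7]
 [619.1 342.6]] [637.3 225.3  60. ]
((635.1441650390625, 223.28280639648438), (105.1954574584961, 217.8983612060547), 33.30569076538086)
```

Run:
```python
from h import *
np.set_printoptions(precision=0,suppress=True,linewidth=150)
d=pickle.load(open("d0.pkl","rb"))
for n in("top","scene"):
    p,z,c=d[n]
    f=240/np.tan(np.radians(c['vertical_fov'])/2)
    v,u=np.mgrid[0:480:2,0:640:2];zz=z[::2,::2]
    P=np.stack([(u-c['cx'])/f*zz,-(v-c['cy'])/f*zz,-zz],-1)@R(c).T+c['eye']
    P=P[(zz>0)]
    r=np.hypot(P[:,0],P[:,1]);a=np.degrees(np.arctan2(P[:,1],P[:,0]))
    for a0 in range(-80,60,10):
        print(n,a0,[round(float(P[(a>=a0)&(a<a0+10)&(r>=r0)&(r<r0+60),2].max(initial=-9))) for r0 in range(380,860,60)])
```

```text
top -80 [-9, -9, -9, -9, -9, -9, -9, -9]
top -70 [-9, 85, 97, 146, 2, -9, -9, -9]
top -60 [30, 102, 172, 174, 147, 4, 8, -9]
top -50 [9, 28, 162, 206, 147, 146, 23, 6]
top -40 [29, 26, 13, 7, 6, 43, 43, 7]
top -30 [8, 10, 7, 38, 73, 73, 71, 21]
top -20 [8, 7, 7, 70, 73, 73, 16, 22]
top -10 [138, 140, 5, 6, 6, 5, 171, 184]
top 0 [139, 137, 5, 5, 65, 53, 176, 177]
top 10 [158, 159, 146, 61, 99, 96, 63, 28]
top 20 [147, 143, 139, 64, 98, 70, 7, 36]
top 30 [13, 49, 54, 53, 11, 8, 5, 26]
top 40 [39, 46, 14, 13, 10, 5, 5, 4]
top 50 [26, 6, 15, 21, 4, -9, -9, -9]
scene -80 [-9, -9, -9, -9, -9, 3, 6, 4]
scene -70 [-9, 80, 94, 147, 146, 8, 3, 5]
scene -60 [10, 107, 168, 170, 146, 147, 24, 23]
scene -50 [7, 28, 163, 203, 145, 143, 22, 5]
scene -40 [27, 23, 14, 6, 5, 41, 39, 7]
scene -30 [7, 10, 11, 37, 71, 73, 71, 20]
scene -20 [9, 7, 6, 68, 73, 74, 7, 21]
scene -10 [137, 137, 5, 6, 5, 6, 164, 184]
scene 0 [138, 138, 5, 6, 63, 6, 177, 178]
scene 10 [160, 160, 148, 53, 100, 96, 64, 27]
scene 20 [150, 146, 141, 65, 101, 94, 7, 34]
scene 30 [14, 47, 56, 51, 5, 5, 7, 6]
scene 40 [14, 39, -9, -9, -9, -9, -9, -9]
scene 50 [-9, -9, -9, -9, -9, -9, -9, -9]
```

Run:
```python
from h import *
np.set_printoptions(precision=0,suppress=True,linewidth=150)
d=pickle.load(open("d0.pkl","rb"))
for n in("top","scene"):
    p,z,c=d[n]
    f=240/np.tan(np.radians(c['vertical_fov'])/2)
    v,u=np.mgrid[0:480,0:640];zz=z
    P=np.stack([(u-c['cx'])/f*zz,-(v-c['cy'])/f*zz,-zz],-1)@R(c).T+c['eye']
    P=P[(zz>0)]
    Q=P-[634,220.5,0];t=np.radians(33.2);L=np.stack([Q[:,0]*np.cos(t)+Q[:,1]*np.sin(t),-Q[:,0]*np.sin(t)+Q[:,1]*np.cos(t),P[:,2]],1)
    k=(abs(L[:,0])<250)&(abs(L[:,1])<250)&(P[:,2]>105)
    B=L[k&(L[:,0]<0)];print(n,B.shape,"max lx",B[:,0].max(), B[B[:,0].argsort()[-5:]])
    B=L[k&(L[:,0]>0)];print(n,B.shape,B[B[:,0].argsort()[:5]])
    k2=(abs(L[:,0])<130)&(abs(L[:,1])<110)&(P[:,2]>77);print(np.percentile(L[k2],[0,50,100],axis=0) if k2.any() else 0)
    B=P[k];print(B.min(0),B.max(0))
```

```text
top (4995, 3) max lx -146.4036640024388 [[-148.   59.  132.]
 [-148.   57.  131.]
 [-147.   54.  133.]
 [-147.   58.  133.]
 [-146.   56.  132.]]
top (419, 3) [[  11. -249.  168.]
 [  12. -246.  144.]
 [  12. -250.  152.]
 [  12. -247.  157.]
 [  12. -245.  136.]]
[[-18. -87.  77.]
 [ -3.  -4.  92.]
 [ 13.  82.  99.]]
[360. -10. 105.] [869. 189. 177.]
scene (5500, 3) max lx -142.32200895298283 [[-143.   59.  107.]
 [-143.   58.  130.]
 [-143.   59.  114.]
 [-143.   59.  111.]
 [-142.   60.  130.]]
scene (1211, 3) [[  15. -245.  173.]
 [  16. -247.  134.]
 [  16. -249.  158.]
 [  16. -247.  158.]
 [  16. -247.  143.]]
[[-17. -86.  77.]
 [  2.   2.  93.]
 [ 18.  87. 101.]]
[356. -12. 105.] [871. 193. 178.]
```

>>> move_arm --rows '[{"ty": -3}, {"ty": -3}, {"ty": -3, "tz": 2, "ry": -0.032}, {"tz": 4, "ry": -0.064}, {"tz": 4, "ry": -0.064}, {"tz": 4, "ry": -0.064}, {"tz": 4, "ry": -0.064}, {"tz": 4, "ry": -0.064}, {"tz": 4, "ry": -0.064}, {"tz": 4, "ry": -0.064}]'

```text
validation failed for argument at $.ro...
```

>>> move_arm --rows '[{"tz": 4, "ry": -0.064}, {"tz": 4, "ry": -0.064}, {"tz": 4, "ry": -0.064}, {"tz": 4, "ry": -0.064}, {"tz": 4, "ry": -0.064}, {"tz": 4, "ry": -0.064}, {"tz": 4, "ry": -0.064}, {"tz": 4, "ry": -0.064}, {"tz": 4, "ry": -0.064}, {"tz": 4, "ry": -0.064}]'

```text
validation failed for argument at $.ro...
```

>>> move_arm --rows '[{"tz": 4, "ry": -0.064}, {"tz": 4, "ry": -0.064}, {"tz": 4, "ry": -0.064}, {"tz": 4, "ry": -0.064}, {"tz": 4, "ry": -0.064}, {"tz": 4, "ry": -0.064}, {"tz": 4, "ry": -0.064}, {}, {}]'

```text
validation failed for argument at $.ro...
```

>>> move_arm --rows '[{"tx": 0, "ty": -3, "tz": 0, "rx": 0, "ry": 0, "rz": 0, "grip": 100}, {"tx": 0, "ty": -3, "tz": 0, "rx": 0, "ry": 0, "rz": 0, "grip": 100}, {"tx": 0, "ty": -3, "tz": 2, "rx": 0, "ry": -0.032, "rz": 0, "grip": 100}, {"tx": 0, "ty": 0, "tz": 4, "rx": 0, "ry": -0.064, "rz": 0, "grip": 100}, {"tx": 0, "ty": 0, "tz": 4, "rx": 0, "ry": -0.064, "rz": 0, "grip": 100}]'

```text
t: 0.52
eef_pos: [238.2, -581.6, 325.3]
tcp_rot: [-1.571, -0.003, -1.182]
ft_force: [0.2, -0.5, -1.2]
opening: 1.0
```

>>> move_arm --rows '[{"tx": 0, "ty": 0, "tz": 4, "rx": 0, "ry": -0.064, "rz": 0, "grip": 100}, {"tx": 0, "ty": 0, "tz": 4, "rx": 0, "ry": -0.064, "rz": 0, "grip": 100}, {"tx": 0, "ty": 0, "tz": 4, "rx": 0, "ry": -0.064, "rz": 0, "grip": 100}, {"tx": 0, "ty": 0, "tz": 4, "rx": 0, "ry": -0.064, "rz": 0, "grip": 100}, {"tx": 0, "ty": 0, "tz": 4, "rx": 0, "ry": -0.064, "rz": 0, "grip": 100}, {"tx": 0, "ty": 0, "tz": 4, "rx": 0, "ry": -0.064, "rz": 0, "grip": 100}, {"tx": 0, "ty": 0, "tz": 4, "rx": 0, "ry": -0.064, "rz": 0, "grip": 100}, {"tx": 0, "ty": 0, "tz": 4, "rx": 0, "ry": -0.064, "rz": 0, "grip": 100}, {"tx": 0, "ty": 0, "tz": 4, "rx": 0, "ry": -0.064, "rz": 0, "grip": 100}, {"tx": 0, "ty": 0, "tz": 4, "rx": 0, "ry": -0.064, "rz": 0, "grip": 100}]'

```text
t: 1.35
eef_pos: [545.5, -333.2, 323.1]
tcp_rot: [-1.571, 0.001, -0.539]
ft_force: [1.3, -0.5, 0.0]
opening: 1.0
```

>>> move_arm --rows '[{"tx": 0, "ty": 0, "tz": 4, "rx": 0, "ry": -0.064, "rz": 0, "grip": 100}, {"tx": 0, "ty": 0, "tz": 4, "rx": 0, "ry": -0.064, "rz": 0, "grip": 100}, {"tx": 0, "ty": 0, "tz": 4, "rx": 0, "ry": -0.064, "rz": 0, "grip": 100}, {"tx": 0, "ty": 0, "tz": 4, "rx": 0, "ry": -0.064, "rz": 0, "grip": 100}, {"tx": 0, "ty": 0, "tz": 4, "rx": 0, "ry": -0.064, "rz": 0, "grip": 100}, {"tx": 0, "ty": 0, "tz": 4, "rx": 0, "ry": -0.064, "rz": 0, "grip": 100}, {"tx": 0, "ty": 0, "tz": 4, "rx": 0, "ry": -0.064, "rz": 0, "grip": 100}, {"tx": 0, "ty": 0, "tz": 4, "rx": 0, "ry": -0.064, "rz": 0, "grip": 100}, {"tx": 0, "ty": 0, "tz": 4, "rx": 0, "ry": -0.064, "rz": 0, "grip": 100}, {"tx": 0, "ty": 0, "tz": 0, "rx": 0, "ry": 0, "rz": 0, "grip": 100}]'

```text
t: 2.18
eef_pos: [644.3, 12.2, 323.3]
tcp_rot: [-1.569, 0.001, 0.043]
ft_force: [1.0, -0.1, 0.2]
opening: 0.997
```

>>> move_arm --rows '[{"tx": -0.02, "ty": 0, "tz": 3.47, "rx": 0, "ry": -0.09, "rz": 0, "grip": 100}, {"tx": 0.29, "ty": 0, "tz": 3.46, "rx": 0, "ry": -0.09, "rz": 0, "grip": 100}, {"tx": 0.6, "ty": 0, "tz": 3.42, "rx": 0, "ry": -0.09, "rz": 0, "grip": 100}, {"tx": 0.9, "ty": 0, "tz": 3.36, "rx": 0, "ry": -0.09, "rz": 0, "grip": 100}, {"tx": 1.19, "ty": 0, "tz": 3.26, "rx": 0, "ry": -0.09, "rz": 0, "grip": 100}, {"tx": 1.48, "ty": 0, "tz": 3.14, "rx": 0, "ry": -0.09, "rz": 0, "grip": 100}, {"tx": 0, "ty": 4, "tz": 0, "rx": 0, "ry": 0, "rz": 0, "grip": 100}, {"tx": 0, "ty": 4, "tz": 0, "rx": 0, "ry": 0, "rz": 0, "grip": 100}, {"tx": 0, "ty": 0, "tz": 0, "rx": 0, "ry": 0, "rz": 0, "grip": 100}, {"tx": 0, "ty": 0, "tz": 0, "rx": 0, "ry": 0, "rz": 0, "grip": 100}]'

```text
t: 3.02
eef_pos: [635.5, 213.7, 242.5]
tcp_rot: [-1.57, 0.004, 0.574]
ft_force: [-0.4, -0.4, 0.4]
opening: 1.003
```

Run:
```python
from cell import env
import cv2,pickle
c=env.calibration("wrist");s=env.state();p,z=env.read_camera("wrist")
print(c,s['eef_pos'],s['tcp_rot']);cv2.imwrite("pics/w1.png",p);pickle.dump((p,z,c,s),open("w1.pkl","wb"))
```

```text
{'vertical_fov': 64.84496252976561, 'cx': 314.68725151968863, 'cy': 240.78144395471665, 'eye': array([591.72600169, 282.43122959, 393.32379131]), 'rotation': array([-0.28787306,  0.00323708,  0.57363967])} [635.50060045 213.71383951 242.50691114] [-1.56958144  0.00378496  0.57368645]
```

View pics/w1.png

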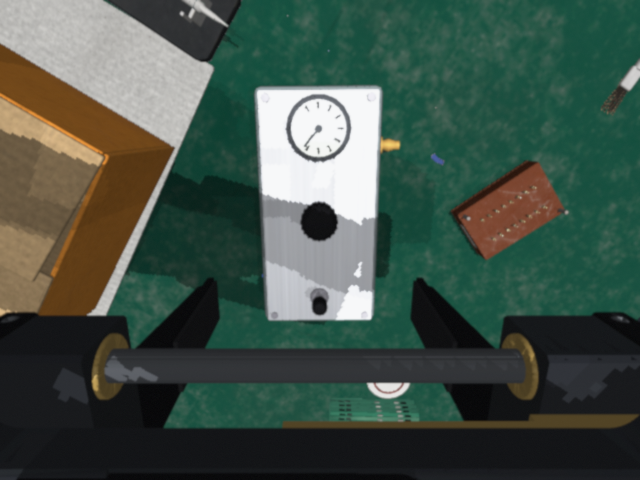

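The wrist view shows the wide knob at about (319,221), the slim knob at (319,305) and the gauge at (318,128). The unit is nearly square to the jaws. Now I'll refine the position.

Run:
```python
from h import *
np.set_printoptions(precision=1,suppress=True)
p,z,c,s=pickle.load(open("w1.pkl","rb"))
x0,y0,x1,y1=295,195,345,247
m=(p[y0:y1,x0:x1].max(2)<50).astype(np.uint8);k=max(cv2.findContours(m,0,1)[0],key=cv2.contourArea)
cc,r=cv2.minEnclosingCircle(k);u,v=cc[0]+x0,cc[1]+y0
mm=cv2.moments(m,True);print(u,v,r,mm['m10']/mm['m00']+x0,mm['m01']/mm['m00']+y0)
W=onz(c,u,v,93);print("wide",W,dep(c,u,v,z[int(v),int(u)]))
G=onz(c,318.3,128,73);S=onz(c,319.3,307,88);print(G,S)
a=np.degrees(np.arctan2(*(G-S)[[1,0]]));print("yaw",a-90,"tool",np.degrees(s['tcp_rot'][2]))
Rt=Ro.from_euler('xyz',s['tcp_rot']).as_matrix()
for nm,t in(("wrist",W),("fixed",np.array([633.6,220,93]))):print(nm,Rt.T@(t-s['eef_pos']))
```

```text
319.0 221.3333339691162 18.36068344116211 318.65044687189675 221.3217477656405
wide [633.1 223.   93. ] [632.8 223.5  95.4]
[592.9 284.1  73. ] [676.7 156.6  88. ]
yaw 33.32318852569922 tool 32.869812544227614
wrist [  3.6 149.5   8.9]
fixed [  2.4 149.5   6.1]
```

>>> move_arm --rows '[{"tx": 0.3, "ty": 0, "tz": 0.75, "rx": 0, "ry": -0.008, "rz": 0, "grip": 100}, {"tx": 0, "ty": 3, "tz": 0, "rx": 0, "ry": 0, "rz": 0, "grip": 100}, {"tx": 0, "ty": 3, "tz": 0, "rx": 0, "ry": 0, "rz": 0, "grip": 100}, {"tx": 0, "ty": 3, "tz": 0, "rx": 0, "ry": 0, "rz": 0, "grip": 100}, {"tx": 0, "ty": 2, "tz": 0, "rx": 0, "ry": 0, "rz": 0, "grip": 100}, {"tx": 0, "ty": 0, "tz": 0, "rx": 0, "ry": 0, "rz": 0, "grip": 100}, {"tx": 0, "ty": 0, "tz": 0, "rx": 0, "ry": 0, "rz": 0, "grip": 60}]'

```text
t: 3.65
eef_pos: [635.1, 222.2, 135.1]
tcp_rot: [-1.571, -0.001, 0.582]
ft_force: [-0.7, -0.1, 0.7]
opening: 0.968
```

Run:
```python
from cell import env
import cv2,pickle
c=env.calibration("wrist");s=env.state();p,z=env.read_camera("wrist")
print(s['eef_pos'],s['tcp_rot'],s['opening']);cv2.imwrite("pics/w2.png",p);pickle.dump((p,z,c,s),open("w2.pkl","wb"))
```

```text
[635.09868123 222.20430091 135.13151835] [-1.57125490e+00 -1.23817162e-03  5.81825288e-01] 0.9678764120596457
```

View pics/w2.png

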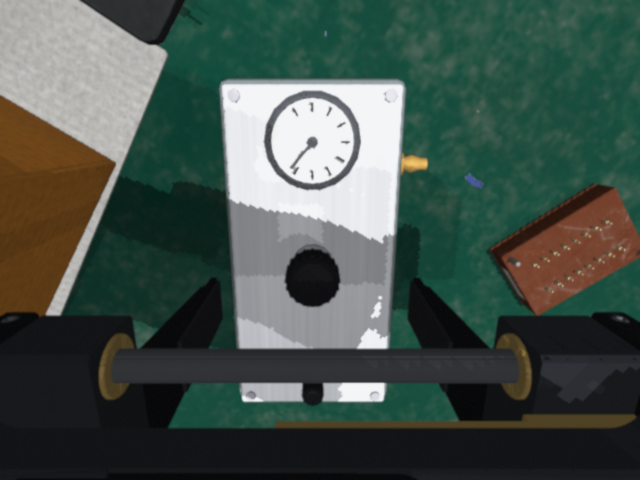

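The knob sits at (312,278), about 3 px left of the midpoint between the fingers. That matches the computed −2 mm in tool x, so I'll correct it and descend.

>>> move_arm --rows '[{"tx": -0.2, "ty": 2, "tz": 0, "rx": 0, "ry": 0, "rz": 0, "grip": 60}, {"tx": 0, "ty": 1.5, "tz": 0, "rx": 0, "ry": 0, "rz": 0, "grip": 60}, {"tx": 0, "ty": 1.4, "tz": 0, "rx": 0, "ry": 0, "rz": 0, "grip": 60}, {"tx": 0, "ty": 0, "tz": 0, "rx": 0, "ry": 0, "rz": 0, "grip": 60}, {"tx": 0, "ty": 0, "tz": 0, "rx": 0, "ry": 0, "rz": 0, "grip": 60}, {"tx": 0, "ty": 0, "tz": 0, "rx": 0, "ry": 0, "rz": 0, "grip": 45}, {"tx": 0, "ty": 0, "tz": 0, "rx": 0, "ry": 0, "rz": 0, "grip": 45}, {"tx": 0, "ty": 0, "tz": 0, "rx": 0, "ry": 0, "rz": 0, "grip": 45}]'

```text
t: 4.37
eef_pos: [633.2, 221.0, 86.0]
tcp_rot: [-1.571, -0.002, 0.582]
ft_force: [-0.1, -0.3, 0.1]
opening: 0.472
```

>>> move_arm --rows '[{"tx": 0, "ty": 0, "tz": 0, "rx": 0, "ry": 0, "rz": 0, "grip": 20}, {"tx": 0, "ty": 0, "tz": 0, "rx": 0, "ry": 0, "rz": 0, "grip": 10}, {"tx": 0, "ty": 0, "tz": 0, "rx": 0, "ry": 0, "rz": 0, "grip": 0}, {"tx": 0, "ty": 0, "tz": 0, "rx": 0, "ry": 0, "rz": 0, "grip": 0}, {"tx": 0, "ty": 0, "tz": 0, "rx": 0, "ry": 0, "rz": 0, "grip": 0}, {"tx": 0, "ty": 0, "tz": 0, "rx": 0, "ry": 0, "rz": 0, "grip": 0}]'

```text
t: 4.87
eef_pos: [633.8, 221.5, 85.1]
tcp_rot: [-1.572, -0.003, 0.582]
ft_force: [4.5, 4.0, 0.3]
opening: 0.305
```

The grip is on: the opening is about 29 mm, and the side force is small. Pulling up now.

>>> move_arm --rows '[{"tx": 0.05, "ty": -0.2, "tz": 0, "rx": 0, "ry": 0, "rz": 0, "grip": 0}, {"tx": 0, "ty": -0.3, "tz": 0, "rx": 0, "ry": 0, "rz": 0, "grip": 0}, {"tx": 0, "ty": -0.3, "tz": 0, "rx": 0, "ry": 0, "rz": 0, "grip": 0}, {"tx": 0, "ty": -0.3, "tz": 0, "rx": 0, "ry": 0, "rz": 0, "grip": 0}, {"tx": 0, "ty": -0.3, "tz": 0, "rx": 0, "ry": 0, "rz": 0, "grip": 0}]'

```text
t: 5.28
eef_pos: [633.8, 221.5, 98.8]
tcp_rot: [-1.571, -0.002, 0.582]
ft_force: [3.8, 3.3, -0.5]
opening: 0.301
```

>>> move_arm --rows '[{"tx": 0, "ty": -0.3, "tz": 0, "rx": 0, "ry": 0, "rz": 0, "grip": 0}, {"tx": 0, "ty": -0.3, "tz": 0, "rx": 0, "ry": 0, "rz": 0, "grip": 0}, {"tx": 0, "ty": -0.2, "tz": 0, "rx": 0, "ry": 0, "rz": 0, "grip": 0}, {"tx": 0, "ty": 0, "tz": 0, "rx": 0, "ry": 0, "rz": 0, "grip": 0}, {"tx": 0, "ty": 0, "tz": 0, "rx": 0, "ry": 0, "rz": 0, "grip": 0}]'

```text
t: 5.7
eef_pos: [633.8, 221.5, 107.1]
tcp_rot: [-1.571, -0.002, 0.582]
ft_force: [5.3, 3.5, 1.2]
opening: 0.305
```

>>> move_arm --rows '[{"tx": 0, "ty": 0, "tz": 0, "rx": 0, "ry": 0, "rz": 0, "grip": 65}, {"tx": 0, "ty": 0, "tz": 0, "rx": 0, "ry": 0, "rz": 0, "grip": 65}, {"tx": 0, "ty": 0, "tz": 0, "rx": 0, "ry": 0, "rz": 0, "grip": 65}, {"tx": 0, "ty": 0, "tz": 0, "rx": 0, "ry": 0, "rz": 0, "grip": 65}, {"tx": 0, "ty": 0, "tz": 0, "rx": 0, "ry": 0, "rz": 0, "grip": 65}, {"tx": 0, "ty": 0, "tz": 0, "rx": 0, "ry": 0, "rz": 0, "grip": 65}]'

```text
t: 6.2
eef_pos: [632.9, 221.0, 106.5]
tcp_rot: [-1.571, 0.001, 0.582]
ft_force: [-0.4, -0.0, 0.7]
opening: 0.633
```

Run:
```python
from cell import env
import cv2,pickle
from h import *
np.set_printoptions(precision=1,suppress=True)
for n in("wrist","scene"):
    c=env.calibration(n);s=env.state();p,z=env.read_camera(n);pickle.dump((p,z,c,s),open(n+"3.pkl","wb"))
    cv2.imwrite(f"pics/{n}3.png",p)
print(s['eef_pos'],s['ft_force'],s['opening'])
```

```text
[633.  221.1 106.5] [ 0.2  0.1 -0.2] 0.6398249787288022
```

View pics/wrist3.png

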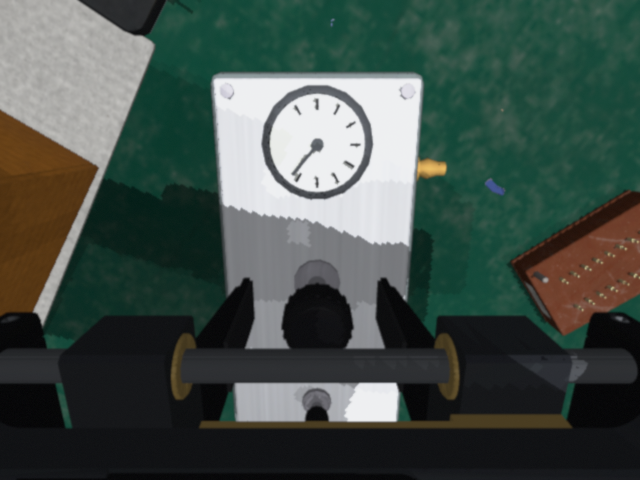

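View pics/scene3.png

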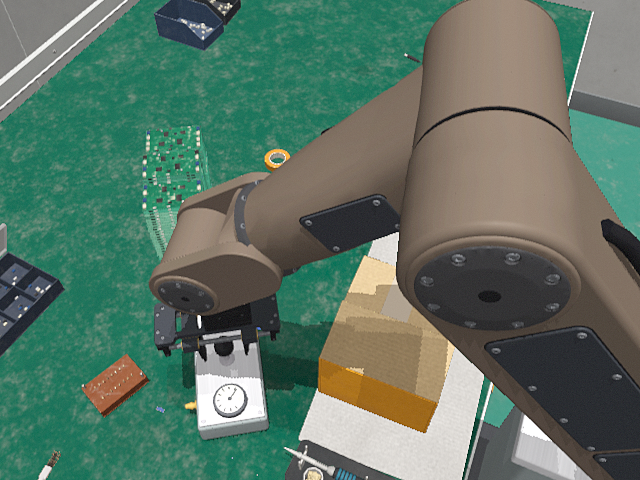

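The wrist view shows the knob raised at about (317,320), clear of both fingers. I'll check its height from the depth image and let a full second pass.

Run:
```python
from h import *
np.set_printoptions(precision=1,suppress=True)
p,z,c,s=pickle.load(open("wrist3.pkl","rb"))
for u,v in((317,310),(305,320),(330,320),(317,335)): print(dep(c,u,v,z[v,u]))
```

```text
[628.3 229.9 116.3]
[626.5 223.6 116.8]
[634.9 229.5 117.4]
[634.4 220.6 117.1]
```

>>> move_arm --rows '[{"tx": 0, "ty": 0, "tz": 0, "rx": 0, "ry": 0, "rz": 0, "grip": 65}, {"tx": 0, "ty": 0, "tz": 0, "rx": 0, "ry": 0, "rz": 0, "grip": 65}, {"tx": 0, "ty": 0, "tz": 0, "rx": 0, "ry": 0, "rz": 0, "grip": 65}, {"tx": 0, "ty": 0, "tz": 0, "rx": 0, "ry": 0, "rz": 0, "grip": 65}, {"tx": 0, "ty": 0, "tz": 0, "rx": 0, "ry": 0, "rz": 0, "grip": 65}, {"tx": 0, "ty": 0, "tz": 0, "rx": 0, "ry": 0, "rz": 0, "grip": 65}, {"tx": 0, "ty": 0, "tz": 0, "rx": 0, "ry": 0, "rz": 0, "grip": 65}, {"tx": 0, "ty": 0, "tz": 0, "rx": 0, "ry": 0, "rz": 0, "grip": 65}, {"tx": 0, "ty": 0, "tz": 0, "rx": 0, "ry": 0, "rz": 0, "grip": 65}, {"tx": 0, "ty": 0, "tz": 0, "rx": 0, "ry": 0, "rz": 0, "grip": 65}]'

```text
t: 7.13
eef_pos: [633.1, 221.1, 106.6]
tcp_rot: [-1.571, 0.0, 0.582]
ft_force: [-0.1, -1.4, -0.7]
opening: 0.647
```

The knob top is at 117 mm, so it is out, and it has stood untouched for over a second. Now I'll regrip and push it home.

>>> move_arm --rows '[{"tx": 0.07, "ty": 0, "tz": 0, "rx": 0, "ry": 0, "rz": 0, "grip": 40}, {"tx": 0, "ty": 0, "tz": 0, "rx": 0, "ry": 0, "rz": 0, "grip": 20}, {"tx": 0, "ty": 0, "tz": 0, "rx": 0, "ry": 0, "rz": 0, "grip": 0}, {"tx": 0, "ty": 0, "tz": 0, "rx": 0, "ry": 0, "rz": 0, "grip": 0}, {"tx": 0, "ty": 0, "tz": 0, "rx": 0, "ry": 0, "rz": 0, "grip": 0}, {"tx": 0, "ty": 0, "tz": 0, "rx": 0, "ry": 0, "rz": 0, "grip": 0}, {"tx": 0, "ty": 0, "tz": 0, "rx": 0, "ry": 0, "rz": 0, "grip": 0}]'

```text
t: 7.72
eef_pos: [633.9, 221.6, 106.6]
tcp_rot: [-1.571, -0.001, 0.582]
ft_force: [1.3, 1.2, -1.4]
opening: 0.307
```

>>> move_arm --rows '[{"tx": 0, "ty": 0.3, "tz": 0, "rx": 0, "ry": 0, "rz": 0, "grip": 0}, {"tx": 0, "ty": 0.3, "tz": 0, "rx": 0, "ry": 0, "rz": 0, "grip": 0}, {"tx": 0, "ty": 0.3, "tz": 0, "rx": 0, "ry": 0, "rz": 0, "grip": 0}, {"tx": 0, "ty": 0.3, "tz": 0, "rx": 0, "ry": 0, "rz": 0, "grip": 0}, {"tx": 0, "ty": 0.3, "tz": 0, "rx": 0, "ry": 0, "rz": 0, "grip": 0}, {"tx": 0, "ty": 0.3, "tz": 0, "rx": 0, "ry": 0, "rz": 0, "grip": 0}, {"tx": 0, "ty": 0.2, "tz": 0, "rx": 0, "ry": 0, "rz": 0, "grip": 0}, {"tx": 0, "ty": 0.2, "tz": 0, "rx": 0, "ry": 0, "rz": 0, "grip": 0}, {"tx": 0, "ty": 0, "tz": 0, "rx": 0, "ry": 0, "rz": 0, "grip": 0}, {"tx": 0, "ty": 0, "tz": 0, "rx": 0, "ry": 0, "rz": 0, "grip": 0}]'

```text
t: 8.55
eef_pos: [633.8, 221.6, 84.6]
tcp_rot: [-1.571, -0.0, 0.582]
ft_force: [3.8, 3.4, -1.3]
opening: 0.306
```

Down 22 mm. Now I'll let go, rise and check.

>>> move_arm --rows '[{"tx": 0, "ty": 0, "tz": 0, "rx": 0, "ry": 0, "rz": 0, "grip": 75}, {"tx": 0, "ty": 0, "tz": 0, "rx": 0, "ry": 0, "rz": 0, "grip": 75}, {"tx": 0, "ty": 0, "tz": 0, "rx": 0, "ry": 0, "rz": 0, "grip": 75}, {"tx": 0, "ty": 0, "tz": 0, "rx": 0, "ry": 0, "rz": 0, "grip": 75}, {"tx": 0, "ty": 0, "tz": 0, "rx": 0, "ry": 0, "rz": 0, "grip": 75}, {"tx": 0, "ty": -2, "tz": 0, "rx": 0, "ry": 0, "rz": 0, "grip": 75}, {"tx": 0, "ty": -3, "tz": 0, "rx": 0, "ry": 0, "rz": 0, "grip": 75}, {"tx": 0, "ty": -3, "tz": 0, "rx": 0, "ry": 0, "rz": 0, "grip": 75}, {"tx": 0, "ty": -3, "tz": 0, "rx": 0, "ry": 0, "rz": 0, "grip": 75}, {"tx": 0, "ty": -3, "tz": 0, "rx": 0, "ry": 0, "rz": 0, "grip": 75}]'

```text
t: 9.38
eef_pos: [633.3, 221.4, 226.0]
tcp_rot: [-1.571, 0.001, 0.582]
ft_force: [-0.4, 1.0, -0.2]
opening: 0.753
```

>>> move_arm --rows '[{"tx": 0, "ty": -1, "tz": 0, "rx": 0, "ry": 0, "rz": 0, "grip": 75}, {"tx": 0, "ty": 0, "tz": 0, "rx": 0, "ry": 0, "rz": 0, "grip": 75}, {"tx": 0, "ty": 0, "tz": 0, "rx": 0, "ry": 0, "rz": 0, "grip": 75}, {"tx": 0, "ty": 0, "tz": 0, "rx": 0, "ry": 0, "rz": 0, "grip": 75}]'

```text
t: 9.72
eef_pos: [633.0, 221.3, 232.7]
tcp_rot: [-1.57, 0.003, 0.582]
ft_force: [-0.4, -0.1, 0.2]
opening: 0.748
```

Run:
```python
from cell import env
import pickle
from h import *
np.set_printoptions(precision=1,suppress=True)
n="wrist";c=env.calibration(n);s=env.state();p,z=env.read_camera(n)
cv2.imwrite("pics/w4.png",p);print(s['eef_pos'],s['ft_force'],s['opening'])
f=240/np.tan(np.radians(c['vertical_fov'])/2)
v,u=np.mgrid[0:480,0:640]
P=np.stack([(u-c['cx'])/f*z,-(v-c['cy'])/f*z,-z],-1)@R(c).T+c['eye']
P=P[z>0]
for nm,q,r in(("wide",(633.4,221.5),10),("slim",(677,154),5),("panel",(612,250),5)):
    k=(np.hypot(P[:,0]-q[0],P[:,1]-q[1])<r)&(P[:,2]<150);print(nm,k.sum(),np.percentile(P[k,2],[10,50,90]))
```

```text
[633.  221.3 232.7] [-0.4 -0.1  0.2] 0.7479161629324464
wide 476 [93.7 94.5 95.4]
slim 115 [64.3 87.2 88.1]
panel 106 [58.5 59.6 60.3]
```

View pics/w4.png

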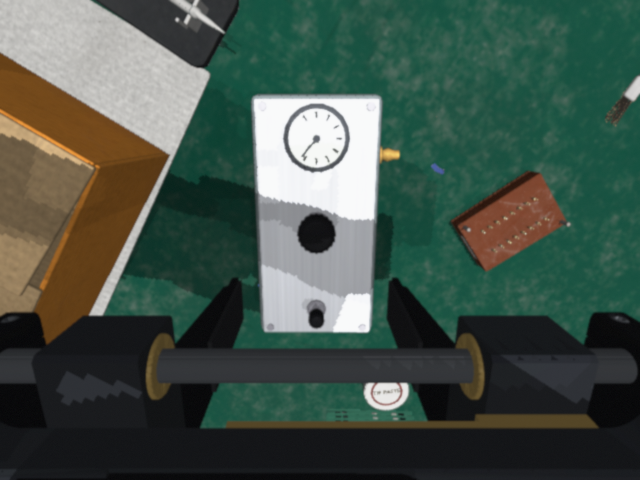

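The picture shows the wide knob at (316,233) with its top at 94.5 mm, so it is home. The slim knob at (316,318) measures 87–88 mm, also home. The gripper is clear of everything.

```bash
python3 -c "
from cell import env
print(env.job_done())"
```

```text
the job is handed in; nothing more can be done
None
```

The vacuum switch was tried as asked and the job is handed in. I gripped the wide knob along the unit's x, pulled it up 22 mm and opened the fingers. After about 1.3 s I regripped it, pushed it down 22 mm, let go and rose clear.

- **Knob out:** its top measured about 117 mm above the bench (117 mm nominal). It stood there with the fingers open, well clear of it, and no contact force showed beyond sensor noise.
- **Knob home again:** its top measured 94.5 mm (95 mm nominal).
- **Slim knob:** its top measured 87–88 mm (88 mm nominal), so it is still home. I never touched it.
- **At hand-in:** the gripper was about 12 cm above the unit with near-zero force, at about 9.8 s on the clock.

**Disagreements:** the cameras differed by 3–5 mm on the knob's position, and I averaged them. That left the grasp slightly off centre, with about 6 N of side force while gripping. My first move calls were rejected because the rows left out some fields, and nothing moved.

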